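# Nest the beakers and hold their lid ready

## Task

Put one of the two steel beakers upright into the other so that they make one stack standing on the worktop, fully seated, and let go of it. Then take the lid by its knob, draw it out of the pocket of its sloping stand, turn it level with the knob up, and finish while holding it still, centred about five centimetres above the rim of the stack without touching it, so that I can slip a recipe card in before it is closed. Leave the glass mug, the stemmed glass, the spoon and the fork where they are.

Things in the scene. Friction and masses are not known exactly. Their poses are not given: they have to be found in the camera images.
- beaker_a: Plain steel beaker, open top, loose, upright, 150 g, 80 mm high. Lower body tapers from 44 mm diameter at the foot to 52 mm at 37 mm height; from there to the rim a straight collar, 64 mm outside, 57 mm inside. Nested, the collar's shoulder sits on the lower beaker's rim: the upper stands 43 mm higher, the stack is 123 mm high. Origin: centre of the underside; z up its axis.
- beaker_b: The second steel beaker, exactly the same as the first; either may go into the other. Origin: centre of the underside; z up its axis.
- lid: The beakers' lid: steel disc, 76 mm diameter, 8 mm thick, with a round wooden knob at its centre (22 mm diameter, 33 mm tall above the disc); loose, 120 g. It lies in the stand leaning at 40 degrees, knob facing up and to the stand's front. Origin: centre of the flat underside; z out through the knob (vertical when level).
- knob (a point): The middle of the lid's knob, on its axis, 28 mm from the underside of the disc; z along the knob, away from the disc.
- rack: Fixed wooden lid stand, 110 mm deep, 90 wide, 113 high. Origin: middle of its base's front edge, on the worktop; x to its back, z up. Its board rises to the back (+x) at 40 degrees; the lid lies on it, lower edge in a pocket: low cheeks at both sides and a lip over the lowest 12 mm of the disc, 5 mm proud of its face. Draw the lid at least 15 mm up along the slope to free it.
- mug: A bystander: a clear pressed-glass mug, 103 x 136 mm over the handle, 88 mm high, loose, behind the work. Origin: underside. Leave alone.
- coupe: A bystander: a clear stemmed dessert glass, 95 mm diameter, 124 mm high, loose, behind the work. Origin: centre of the underside. Leave alone.
- rest (a point): Point on the stand's sloping board where the centre of the lid's underside lies at the start: 60 mm behind (+x) and 85 mm above the stand's origin.
- spoon: A bystander: red-handled teaspoon, 132 x 26 x 11 mm, loose, lying flat among the beakers and the stand. Leave alone.
- fork: A bystander: red-handled cake fork, 146 x 21 x 11 mm, loose, lying flat among the beakers and the stand. Leave alone.
Not all that is in view belongs to the job. Leave any turquoise or yellow look-alike of the lid alone.

How it is judged:
On the way, in this order (a step that is already met when the one before it is completed fails the run):
1. one beaker is seated upright in the other and released (((z of beaker_a in the frame of beaker_b between 0.039 and 0.047 m and height (world z) of beaker_b below 0.004 m) or (z of beaker_b in the frame of beaker_a between 0.039 and 0.047 m and height (world z) of beaker_a below 0.004 m)) and horizontal distance between beaker_a and beaker_b below 0.006 m and angle between each of beaker_a, beaker_b's own z axis and vertical below 0.08 rad and contact force between the fingers and beaker_a below 0.05 N and contact force between the fingers and beaker_b below 0.05 N), for 0.2 s.
2. the lid is held and out of its stand (contact force between the fingers and lid above 0.5 N and contact force between lid and rack below 0.05 N and distance between lid and rest above 0.05 m), for 0.1 s.
At the end, for the whole second after the job is handed in: Beakers nested on the worktop, upright within 0.08 rad, axes within 6 mm, upper one 39-47 mm higher, not touched by the fingers; lid held still in the fingers, level within 0.12 rad, within 20 mm of the stack's axis, underside 25-90 mm above its rim, touching neither stack nor stand (all of step 1 and contact force between the fingers and lid above 0.5 N and angle between lid's own z axis and vertical below 0.12 rad and height (world z) of lid between 0.148 and 0.213 m and horizontal distance between lid and beaker_a below 0.02 m and horizontal distance between lid and beaker_b below 0.02 m and contact force between lid and beaker_a below 0.05 N and contact force between lid and beaker_b below 0.05 N and contact force between lid and rack below 0.05 N and linear speed of lid below 0.02 m/s); the arm keeps its last pose, push and grip.
It fails at once if the mug, the stemmed glass, the spoon or the fork is moved by more than 20 mm, or a glass tipped (distance of any of mug, coupe, spoon, fork from where it was at the start of the episode above 0.02 m or angle between any of mug, coupe's own z axis and vertical above 0.3 rad).
It also fails if it takes over 64 s, if anything falls off the work surface, if the arm or the gripper's body presses on something with over 40 N, if the wrist force passes 120 N, or if a joint passes its speed limit or range.

## Robot

A 7-joint arm with a two-finger parallel gripper is mounted at the origin on a cart in front of the work surface, level with it; the furniture and walls round the work are solid. World frame = base frame: x ahead of the robot, y to its left, z up, the work surface at z = 0. Lengths are in m, angles in rad, forces in N, time in s.
With the tool pointing down it reaches from about 0.425 to 0.925 m from the base axis. Payload 6.8 kg.
Tool frame: the origin (TCP) lies at the very end of the fingers, on their centre line; the grasp point (between the pads) lies 19 mm behind it; z points along the fingers, x is the direction in which the jaws open and shut, and the axes are right-handed (so a half turn about z gives the same grasp; the last joint's range is limited). The gripper opens to 85 mm and grips with 20 to 120 N. Pads are 22 mm wide; open, the fingers measure 114 mm over their backs; the gripper's body (76 mm by 85 mm) begins 54 mm behind the grasp point. The pads swing forward as they close: fully open they stand 13 mm farther back than shut.
Start: joints at [-1.273, 0.477, 0.022, 1.555, -0.011, 1.109, -0.083], TCP at [0.266, 0.62, 0.231] pointing down, gripper open.
Joint ranges: [-2.96, 2.96], [-0.34, 2.1], [-1.41, 1.46], [0.24, 2.44], [-1.37, 4.51], [0.17, 1.92], [-2.96, 2.96]. Speed limits (rad/s): [2.39, 2.39, 3.14, 3.14, 3.14, 3.14, 3.14].

## Interface

Orientations are given as a unit quaternion [w, x, y, z].
In Python, from station import bot gives the robot as it stands.
- The arm moves only by the shell command python3 -m creep 'ROWS' [FORCE]. ROWS is JSON, a list that holds one entry, the list of rows, each a list of 7 numbers: the shift along the tool's x, y, z in cm, then the turn, a rotation vector about the tool's x, y, z in rad, then the opening, from 0 (shut) to 1 (fully open). In form: [[[dx, dy, dz, wx, wy, wz, claw], ...]]. A call has 1 to 10 rows; each row is the pose to reach, as a shift and turn from the pose commanded when the call began, along the tool's axes at that moment; what a row does not reach only later rows make up. A row lasts 1/8 s, in which the tool goes at most 62.5 mm and 10.7 degrees, less where a joint would pass 70% of its speed; a pose out of reach is approached as far as the arm can. A call with a gripper value outside its range is refused whole. The fingers move at their own pace and stop on an object; FORCE is the grip in N (left out, the last holds). Time passes only in rows, so rows that repeat a pose let the fingers close. It gives the time, the measured TCP pose, the force and the opening at its end, in the units of the state.
- bot.get_obs(): the state, without advancing time (a new reading comes with each control period).
- bot.read_camera(name): name is "scene" or "top"; returns (picture, depth): 384x512x3 uint8, blue, green, red; 384x512 float32, m along the optical axis (not along the pixel's ray), 0 where there is no reading.
- bot.calibration(name): a dict with "mtx" (3x3 intrinsics, pixels), "rvec" (rotation vector, rad) and "tvec" (3), from world to camera coordinates, as OpenCV has them. Camera axes: x right, y down, z forward; pixel columns grow to the right and rows downward; lengths in m; the calibration is good to about 2 mm. A picture is of the moment at which its call begins. calibration takes no time and is no camera call.
- bot.hand_in(): hands the job in, once; it reports no verdict.
Trained networks look in the newest picture that a camera, given by its name, has taken for a name from the list of things; names that differ only in an ending like _2 or _b are one class to them, and where a whole thing is asked for, a point or a joint stands for the part that bears it (a point fixed in the world has none). Each returns a list of dicts, best first, with "p" (0 to 1); they miss things now and then, are a little off and sometimes report something else, mostly with a low value. They report only what shows in the picture. A call takes as long as a camera call. They do not tell look-alikes from the thing itself.
- bot.find_in(camera, label): "xy" ([column, row] in pixels, amid what is visible of it).
- bot.silhouettes(camera, label): "mask" (384x512 bool, what is visible of it) and "xy" ([column, row] in pixels, amid what is visible of it).
The state is a dict: "t": time; "q": joint angles; "joint_vel": joint speeds; "joint_torque": joint torques, N m; "eef_pos": TCP position; "tool_rot": TCP orientation; "contact_force": force on the tool from outside, world axes, zero at the start; "torque": the same for the moment, N m; "gripper_width": opening from 0.0 (shut) to 1.0 (fully open).
Only numpy, scipy, OpenCV 4.12 (cv2) and the standard library are available. Lean on these libraries where they do the work, as an engineer would, in place of code of your own. Each camera call takes 0.05 s, during which the arm holds its last target.

## Working session

There is one attempt and no reset: what is moved stays moved. The work goes in short steps, Python scripts to look and compute and a shell command to move; the robot and the scene stay as the last step left them, time stands still between calls to the robot, and variables do not carry over. Pictures are saved under pics/ and viewed, and the job is handed in when it is done.

```bash
ls; mkdir -p pics
python3 - <<'E'
from station import bot
import cv2
for c in ("scene","top"):
    im,d=bot.read_camera(c); cv2.imwrite(f"pics/{c}0.png",im)
    k=bot.calibration(c); print(c,k)
print(bot.get_obs())
E
```

```text
pics
scene {'mtx': array([[410.22560606,   0.        , 259.70613087],
       [  0.        , 410.22560606, 191.36399736],
       [  0.        ,   0.        ,   1.        ]]), 'rvec': array([ 2.27560404, -1.04239179,  0.38196242]), 'tvec': array([-0.28491136,  0.41518834,  0.97430598])}
top {'mtx': array([[348.80120538,   0.        , 259.46791781],
       [  0.        , 348.80120538, 189.69575581],
       [  0.        ,   0.        ,   1.        ]]), 'rvec': array([ 2.14631974, -2.1252207 ,  0.15050982]), 'tvec': array([0.08769404, 0.53032891, 0.84388641])}
{'t': 0.1, 'q': array([-1.27308088,  0.47775587,  0.02234447,  1.55635642, -0.01152607,
        1.10931838, -0.08310572]), 'joint_vel': array([ 0.00152779, -0.00199709, -0.00043589, -0.00282769, -0.00040336,
        0.00251216, -0.00153124]), 'joint_torque': array([ 4.46368911e-03, -5.97765791e+01,  1.61375508e+00, -2.81955618e+01,
        1.28450379e-02,  5.16159256e-03,  2.96924362e-06]), 'eef_pos': array([0.26625812, 0.61967311, 0.23039559]), 'tool_rot': array([ 5.12755691e-04,  8.35094648e-01,  5.50105624e-01, -6.84285102e-04]), 'contact_force': array([-0.51664798,  0.21769124,  0.14833663]), 'torque': array([-0.00036405, -0.01534076, -0.0508211 ]), 'gripper_width': 0.9996688940536568}
```

View pics/scene0.png

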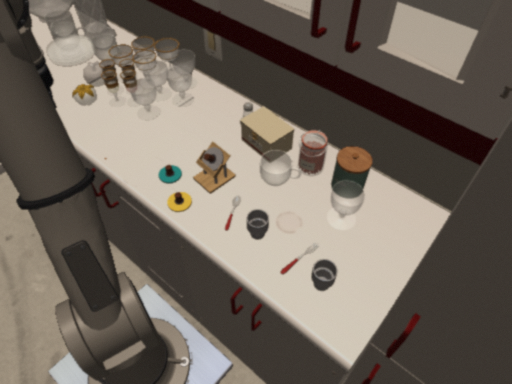

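View pics/top0.png

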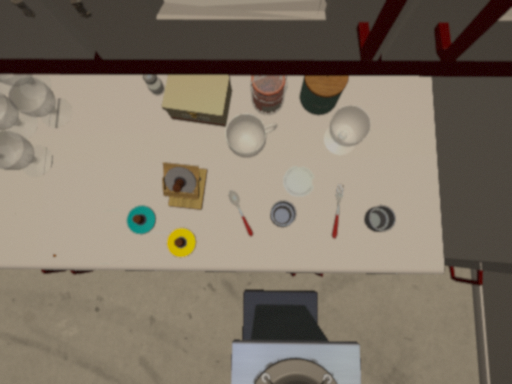

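The top view shows beakers at (283,213) and (379,218), and the stand with the steel lid at (181,182). The turquoise (141,220) and yellow (182,243) lids are look-alikes on the worktop. The spoon is at (241,213) and the fork at (338,212). Now I'll measure.

```bash
cat > h.py <<'E'
import numpy as np, cv2
from station import bot
def cal(c):
    k=bot.calibration(c); R=cv2.Rodrigues(k["rvec"])[0]; return k["mtx"],R,np.asarray(k["tvec"]).ravel()
def cloud(c,d):
    K,R,t=cal(c); v,u=np.mgrid[0:384,0:512]
    P=np.stack([(u-K[0,2])/K[0,0]*d,(v-K[1,2])/K[1,1]*d,d],-1)
    return (P-t)@R   # R^T (P-t)
def proj(c,p):
    K,R,t=cal(c); q=np.atleast_2d(p)@R.T+t; q=q@K.T; return q[:,:2]/q[:,2:]
E
python3 - <<'E'
from h import *
np.set_printoptions(precision=4,suppress=True)
for c in ("top","scene"):
    im,d=bot.read_camera(c); W=cloud(c,d); np.save(f"W_{c}.npy",W)
    ms={}
    for l in ("beaker_a","lid","rack","mug","coupe","spoon","fork","knob"):
        for i,r in enumerate(bot.silhouettes(c,l)):
            if r["p"]<.3: continue
            m=r["mask"]&(d>0); P=W[m]
            print(c,l,round(r["p"],2),np.round(r["xy"]),m.sum(),"med",np.median(P,0),"lo",np.percentile(P,3,0),"hi",np.percentile(P,97,0))
            ms[f"{l}{i}"]=r["mask"]
    np.savez(f"m_{c}.npz",**ms)
print(proj("top",[[.266,.62,.23],[0,0,0]]),bot.get_obs()["t"])
im,d=bot.read_camera("top"); cv2.imwrite("pics/crop.png",cv2.resize(im[140:270,110:410],None,fx=2.6,fy=2.6,interpolation=2))
E
```

```text
top beaker_a 0.92 [282. 210.] 575 med [0.4714 0.0331 0.0385] lo [0.4389 0.0068 0.002 ] hi [0.4962 0.0641 0.082 ]
top beaker_a 0.84 [379. 219.] 671 med [ 0.4609 -0.213   0.0443] lo [ 0.432  -0.2298  0.002 ] hi [ 0.4869 -0.1699  0.0816]
top lid 0.84 [141. 217.] 683 med [0.4521 0.3978 0.009 ] lo [0.4208 0.3682 0.0032] hi [0.4861 0.4351 0.042 ]
top lid 0.74 [181. 181.] 665 med [0.5429 0.2794 0.101 ] lo [0.5164 0.2501 0.0763] hi [0.5679 0.316  0.1195]
top lid 0.59 [180. 245.] 693 med [0.3959 0.2927 0.0087] lo [0.3632 0.2615 0.0041] hi [0.4272 0.3285 0.042 ]
top rack 0.91 [188. 191.] 1057 med [0.5183 0.2692 0.0666] lo [0.4889 0.2391 0.0099] hi [0.5816 0.3261 0.1121]
top mug 0.77 [249. 136.] 1540 med [0.6808 0.1281 0.0319] lo [0.6152 0.0672 0.0068] hi [0.7129 0.1749 0.0889]
top coupe 0.87 [347. 128.] 1674 med [ 0.6826 -0.1255  0.0698] lo [ 0.6331 -0.1649  0.0023] hi [ 0.7206 -0.0796  0.1242]
top spoon 0.69 [188. 193.] 1108 med [0.5166 0.2697 0.0304] lo [0.4866 0.2394 0.008 ] hi [0.5826 0.326  0.1121]
top spoon 0.66 [236. 206.] 189 med [0.4931 0.1493 0.0062] lo [0.4211 0.1142 0.0008] hi [0.5
[... 1651 characters left out ...]
-0.1216  0.0774] lo [ 0.6298 -0.1642  0.0001] hi [ 0.7194 -0.079   0.1224]
scene spoon 0.73 [294. 260.] 151 med [ 0.4593 -0.1087  0.0062] lo [ 0.4133 -0.1214 -0.0021] hi [ 0.5306 -0.0972  0.0113]
scene spoon 0.65 [233. 209.] 181 med [0.4792 0.1462 0.0044] lo [ 0.4165  0.1117 -0.0025] hi [0.5263 0.1723 0.0116]
scene knob 0.88 [212. 160.] 330 med [0.537  0.2764 0.0997] lo [0.514  0.2494 0.0746] hi [0.5629 0.3122 0.1177]
scene knob 0.72 [178. 203.] 385 med [0.3888 0.2868 0.0071] lo [0.3595 0.2589 0.0015] hi [0.4266 0.3219 0.0399]
scene knob 0.65 [343. 203.] 1365 med [ 0.6814 -0.1213  0.0772] lo [ 0.6298 -0.1638  0.0001] hi [ 0.7191 -0.0789  0.1226]
[[-19.3984 308.5762]
 [295.7143 408.8951]] 1.0
```

View pics/crop.png

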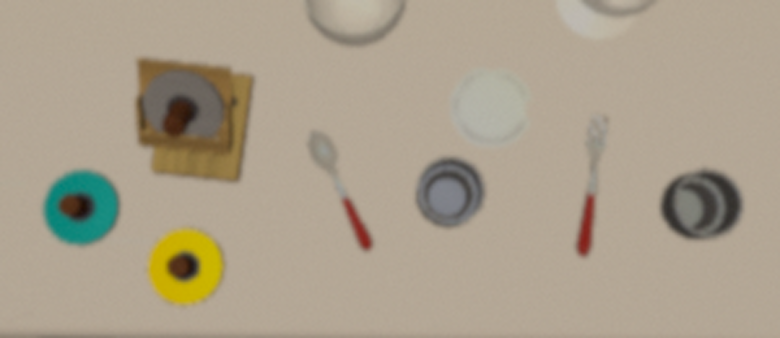

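Confirmed in the crop: the lid in the stand at crop (180,105) is bare steel, leans in the pocket and is the real one. The turquoise (82,207) and yellow (186,266) ones lie flat on the worktop, so I leave them alone. Next I'll fit the rims, the lid plane and the rack.

```bash
cat >> h.py <<'E'
from scipy.optimize import least_squares
from scipy.spatial.transform import Rotation as Ro
def rimfit(P,z,r=None,tol=.004):
    Q=P[abs(P[:,2]-z)<tol][:,:2]
    f=lambda p:np.hypot(Q[:,0]-p[0],Q[:,1]-p[1])-p[2]
    s=least_squares(f,[*Q.mean(0),.031],loss="soft_l1",f_scale=.002); return s.x,len(Q),np.abs(s.fun).mean()
E
python3 - <<'E'
from h import *
np.set_printoptions(precision=4,suppress=True)
for c in ("top","scene"):
    W=np.load(f"W_{c}.npy"); m=np.load(f"m_{c}.npz")
    for c0 in ((.467,.036),(.46,-.20)):
        P=W.reshape(-1,3); P=P[np.hypot(P[:,0]-c0[0],P[:,1]-c0[1])<.05]
        print(c,"rim",rimfit(P,.08))
    P=W.reshape(-1,3); P=P[(abs(P[:,0]-.545)<.06)&(abs(P[:,1]-.28)<.055)&(P[:,2]>.055)]
    # known slope 40deg: RANSAC plane
    rng=np.random.default_rng(0); best=(0,)
    for _ in range(2000):
        a=P[rng.choice(len(P),3,False)]; n=np.cross(a[1]-a[0],a[2]-a[0]); L=np.linalg.norm(n)
        if L<1e-6: continue
        n/=L; n*=np.sign(n[2]); 
        if abs(np.arccos(n[2])-.698)>.15: continue
        k=abs((P-a[0])@n)<.002
        if k.sum()>best[0]: best=(k.sum(),n,k)
    I=P[best[2]]; cen=I.mean(0); n=np.linalg.svd(I-cen)[2][2]; n*=np.sign(n[2])
    h=(P-cen)@n
    print(c,"plane",len(I),n,"tilt",np.degrees(np.arccos(n[2])),"yaw",np.degrees(np.arctan2(-n[1],-n[0])),cen)
    K=P[(h>.02)&(h<.04)]; print(" knob pts",len(K),K.mean(0),"top", P[h>.024].mean(0),"hist",np.histogram(h,bins=np.arange(-.02,.045,.005))[0])
    B=W.reshape(-1,3); B=B[(abs(B[:,0]-.52)<.08)&(abs(B[:,1]-.27)<.07)&(B[:,2]>.006)&(B[:,2]<.02)]
    print(" base", B.min(0),B.max(0),cv2.minAreaRect((B[:,:2]*1000).astype(np.float32)))
E
python3 - <<'E'
import cv2
im=cv2.imread('pics/scene0.png'); cv2.imwrite('pics/rack.png',cv2.resize(im[130:200,180:260],None,fx=7,fy=7,interpolation=2))
E
```

```text
top rim (array([0.4679, 0.0354, 0.0299]), 120, np.float64(0.000934004375113674))
top rim (array([ 0.4588, -0.2005,  0.0299]), 137, np.float64(0.00098947121160287))
top plane 547 [-0.5708  0.0657  0.8185] tilt 35.06872408798814 yaw -6.563930315573352 [0.5362 0.2845 0.091 ]
 knob pts 78 [0.5224 0.2842 0.117 ] top [0.5928 0.2765 0.555 ] hist [  0  39 250 454 366  13  12  10  13  21  44   0]
 base [0.4819 0.2338 0.0067] [0.5915 0.3326 0.0176] ((540.47802734375, 283.52423095703125), (89.5728759765625, 110.30376434326172), 83.94380950927734)
scene rim (array([0.4655, 0.0343, 0.0302]), 80, np.float64(0.0011442228425940376))
scene rim (array([ 0.4566, -0.2019,  0.0301]), 105, np.float64(0.001107737183424138))
scene plane 251 [-0.5467  0.0184  0.8371] tilt 33.160401365537695 yaw -1.9328124935157804 [0.5331 0.279  0.0878]
 knob pts 48 [0.5192 0.2818 0.1137] top [0.5935 0.2703 0.5013] hist [  3  15  88 270 228  27   7   5  11  10  23   4]
 base [0.4789 0.2327 0.006 ] [0.5937 0.3318 0.0188] ((537.2921752929688, 281.50555419921875), (92.55315399169922, 114.07969665527344), 81.6602783203125)
```

View pics/rack.png

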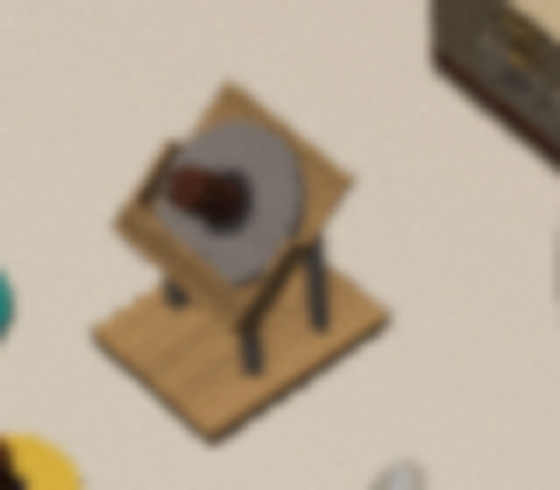

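```bash
cat >> h.py <<'E'
def delta(targets):
    "targets: list of (pos, R or None); prints shift cm + rotvec in present tool frame"
    o=bot.get_obs(); p=o["eef_pos"]; w,x,y,z=o["tool_rot"]; R=Ro.from_quat([x,y,z,w])
    print("t",round(o["t"],2),"p",np.round(p,4),"F",np.round(o["contact_force"],1),"w",round(float(o["gripper_width"]),3),"q",np.round(o["q"],2))
    for q,T in targets:
        T=R if T is None else T
        print(np.round(R.inv().apply(np.array(q)-p)*100,2),np.round((R.inv()*T).as_rotvec(),3))
def down(yaw): # tool z down, tool x at yaw
    x=np.array([np.cos(yaw),np.sin(yaw),0]); z=np.array([0,0,-1.]); return Ro.from_matrix(np.c_[x,np.cross(z,x),z])
E
python3 - <<'E'
from h import *
D=down(np.arctan2(.919,.394))
delta([((.48,.3,.231),D),((.4577,-.2012,.231),D),((.4577,-.2012,.042),D)])
E
```

```text
t 1.05 p [0.2664 0.6202 0.2313] F [ 0.4  0.4 -0.6] w 0.998 q [-1.27  0.48  0.02  1.56 -0.01  1.11 -0.08]
[-2.099e+01  3.226e+01  3.000e-02] [-0.    -0.    -0.001]
[-6.792e+01  5.000e+01  3.000e-02] [-0.    -0.    -0.001]
[-67.92  50.    18.93] [-0.    -0.    -0.001]
```

```bash
python3 -m creep '[[[-1,1.6,0,0,0,0,1],[-3.5,5.4,0,0,0,0,1],[-6.3,9.7,0,0,0,0,1],[-9.1,14,0,0,0,0,1],[-11.9,18.3,0,0,0,0,1],[-14.7,22.6,0,0,0,0,1],[-17.5,26.9,0,0,0,0,1],[-20.3,31.2,0,0,0,0,1],[-24,33,0,0,0,0,1],[-28,34.4,0,0,0,0,1]]]' 60 && python3 -m creep '[[[-4,1.6,0,0,0,0,1],[-8,3.2,0,0,0,0,1],[-12,4.8,0,0,0,0,1],[-16,6.4,0,0,0,0,1],[-20,8,0,0,0,0,1],[-24,9.6,0,0,0,0,1],[-28,11.2,0,0,0,0,1],[-32,12.8,0,0,0,0,1],[-36,14.4,0,0,0,0,1],[-39,15.2,0,0,0,0,1]]]'
python3 - <<'E'
from h import *
D=down(np.arctan2(.919,.394))
delta([((.4577,-.2012,.231),D),((.4577,-.2012,.042),D)])
E
```

```text
t: 2.3
eef_pos: [0.4725, 0.224, 0.2314]
tool_rot: [0.0, 0.836, 0.549, 0.0]
contact_force: [0.0, -0.8, -0.7]
gripper_width: 1.003
t: 3.55
eef_pos: [0.4563, -0.1942, 0.2315]
tool_rot: [0.0, 0.836, 0.549, 0.0]
contact_force: [-1.4, -0.4, 0.4]
gripper_width: 1.0
t 3.55 p [ 0.4563 -0.1942  0.2315] F [-1.4 -0.4  0.4] w 1.0 q [-0.14  0.19  0.47  2.   -0.1   0.98  1.55]
[-0.59  0.4   0.05] [ 0.001  0.    -0.004]
[-0.58  0.39 18.95] [ 0.001  0.    -0.004]
```

```bash
python3 -m creep '[[[-0.5,0.3,1,0,0,0,1],[-0.6,0.4,4,0,0,0,1],[-0.6,0.4,7,0,0,0,1],[-0.6,0.4,10,0,0,0,1],[-0.6,0.4,11.5,0,0,0,1],[-0.6,0.4,11.5,0,0,0,1],[-0.6,0.4,11.5,0,0,0,1]]]'
python3 - <<'E'
from h import *
D=down(np.arctan2(.919,.394))
delta([((.4577,-.2012,.042),D)])
for c in ("top","scene"):
    im,d=bot.read_camera(c); u,v=proj(c,[.458,-.2,.08])[0].astype(int)
    cv2.imwrite(f"pics/g1{c}.png",cv2.resize(im[max(v-60,0):v+60,max(u-60,0):u+60],(400,400),interpolation=2))
im=np.hstack([cv2.imread("pics/g1top.png"),cv2.imread("pics/g1scene.png")]); cv2.imwrite("pics/g1.png",im)
E
```

```text
t: 4.42
eef_pos: [0.4596, -0.1984, 0.1171]
tool_rot: [0.0, 0.835, 0.55, 0.001]
contact_force: [-0.1, -0.1, -0.3]
gripper_width: 0.999
t 4.42 p [ 0.4596 -0.1984  0.1171] F [-0.1 -0.1 -0.3] w 0.999 q [-0.07  0.36  0.43  2.09 -0.22  0.72  1.67]
[-0.34 -0.08  7.51] [ 0.001 -0.    -0.001]
```

View pics/g1.png

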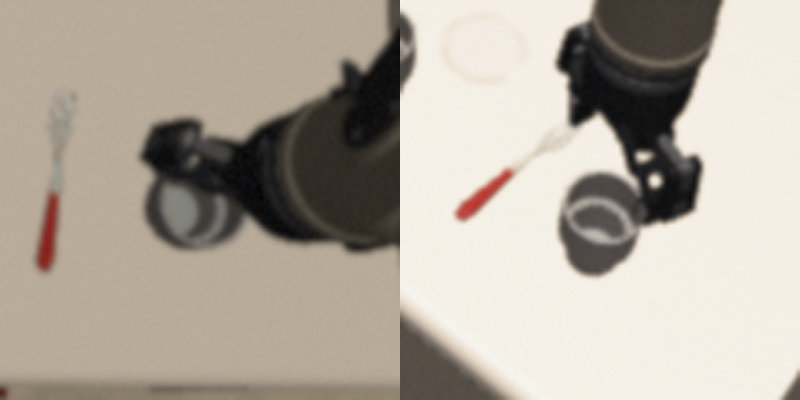

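The gripper is above beaker 2 with its jaws straddling the rim, which shows at crop (195,210) in the top half. The fork at left is clear. I'll descend and close.

```bash
python3 -m creep '[[[-0.3,-0.1,0.5,0,0,0,1],[-0.3,-0.1,2,0,0,0,1],[-0.3,-0.1,3.5,0,0,0,1],[-0.3,-0.1,5,0,0,0,1],[-0.3,-0.1,6.5,0,0,0,1],[-0.3,-0.1,7.5,0,0,0,1],[-0.3,-0.1,7.5,0,0,0,1]]]' && python3 -m creep '[[[0,0,0,0,0,0,0.3],[0,0,0,0,0,0,0.3],[0,0,0,0,0,0,0.3],[0,0,0,0,0,0,0.3],[0,0,0,0,0,0,0.3],[0,0,0,0,0,0,0.3]]]' 40
python3 - <<'E'
from h import *
D=down(np.arctan2(.919,.394))
delta([((.4577,-.2012,.042),D)])
E
```

```text
t: 5.4
eef_pos: [0.4563, -0.2005, 0.0404]
tool_rot: [-0.001, 0.835, 0.55, -0.001]
contact_force: [0.7, -0.6, -0.3]
gripper_width: 1.001
t: 6.15
eef_pos: [0.4573, -0.2009, 0.042]
tool_rot: [0.0, 0.835, 0.55, 0.0]
contact_force: [-2.3, -0.6, 6.4]
gripper_width: 0.748
t 6.15 p [ 0.4573 -0.2009  0.042 ] F [-2.3 -0.6  6.4] w 0.748 q [ 0.01  0.49  0.35  2.13 -0.31  0.56  1.75]
[-0.01  0.05  0.  ] [ 0.001 -0.    -0.001]
```

```bash
python3 -m creep '[[[0,0,-0.3,0,0,0,0.3],[0,0,-2,0,0,0,0.3],[0,0,-4,0,0,0,0.3],[0,0,-6,0,0,0,0.3],[0,0,-8,0,0,0,0.3],[0,0,-10,0,0,0,0.3],[0,0,-11.5,0,0,0,0.3],[0,0,-12,0,0,0,0.3],[0,0,-12,0,0,0,0.3]]]'
python3 - <<'E'
from h import *
D=down(np.arctan2(.919,.394))
for c in ("top","scene"):
    im,d=bot.read_camera(c); W=cloud(c,d)
    u,v=proj(c,[.458,-.2,.16])[0].astype(int)
    cv2.imwrite(f"pics/g2{c}.png",cv2.resize(im[max(v-60,0):v+60,max(u-60,0):u+60],(400,400),interpolation=2))
    P=W.reshape(-1,3);P=P[np.hypot(P[:,0]-.4667,P[:,1]-.0349)<.05];print(c,rimfit(P,.08))
im=np.hstack([cv2.imread("pics/g2top.png"),cv2.imread("pics/g2scene.png")]); cv2.imwrite("pics/g2.png",im)
delta([((.4667,.0349,.162),D),((.4667,.0349,.085),D)])
E
```

```text
t: 7.28
eef_pos: [0.4568, -0.2005, 0.1614]
tool_rot: [0.0, 0.835, 0.55, 0.0]
contact_force: [-0.6, -0.6, -1.8]
gripper_width: 0.746
top (array([0.46799728, 0.0355068 , 0.02996447]), 120, np.float64(0.0009306115752876873))
scene (array([0.46569753, 0.03407562, 0.02997786]), 85, np.float64(0.0011486595605921877))
t 7.38 p [ 0.4564 -0.2004  0.1607] F [-0.6 -1.6 -1.8] w 0.746 q [-0.1   0.29  0.46  2.06 -0.18  0.82  1.63]
[22.03 -8.35 -0.12] [-0.001  0.    -0.001]
[22.03 -8.34  7.58] [-0.001  0.    -0.001]
```

View pics/g2.png

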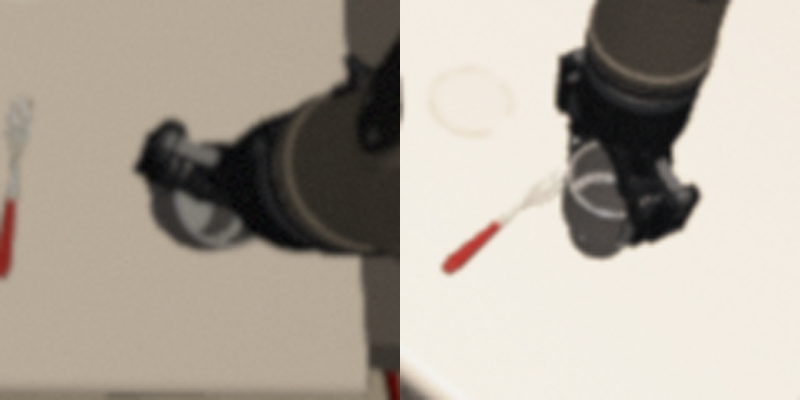

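Beaker 2 is held upright and lifted. Now over to beaker 1.

```bash
python3 -m creep '[[[1,-0.4,0,0,0,0,0.3],[4,-1.5,0,0,0,0,0.3],[7.5,-2.8,0,0,0,0,0.3],[11,-4.2,0,0,0,0,0.3],[14.5,-5.5,0,0,0,0,0.3],[18,-6.8,0,0,0,0,0.3],[20.5,-7.8,0,0,0,0,0.3],[22,-8.3,0,0,0,0,0.3],[22,-8.3,0,0,0,0,0.3],[22,-8.3,0,0,0,0,0.3]]]'
python3 - <<'E'
from h import *
D=down(np.arctan2(.919,.394))
for c in ("top","scene"):
    im,d=bot.read_camera(c)
    u,v=proj(c,[.4667,.035,.12])[0].astype(int)
    cv2.imwrite(f"pics/g3{c}.png",cv2.resize(im[max(v-60,0):v+60,max(u-60,0):u+60],(400,400),interpolation=2))
    W=cloud(c,d).reshape(-1,3); P=W[np.hypot(W[:,0]-.4667,W[:,1]-.0349)<.045]
    for z in (.08,.199): 
        try: print(c,z,rimfit(P,z))
        except Exception as e: print(e)
im=np.hstack([cv2.imread("pics/g3top.png"),cv2.imread("pics/g3scene.png")]); cv2.imwrite("pics/g3.png",im)
delta([((.466,.035,.162),D),((.466,.035,.085),D)])
E
```

```text
t: 8.62
eef_pos: [0.4673, 0.0331, 0.1612]
tool_rot: [0.0, 0.835, 0.549, -0.0]
contact_force: [-0.3, 0.1, -0.5]
gripper_width: 0.745
Initial guess is outside of provided bounds
Initial guess is outside of provided bounds
scene 0.08 (array([0.46561915, 0.03409781, 0.03012716]), 65, np.float64(0.0011599347739222729))
scene 0.199 (array([0.47151953, 0.02834996, 0.03498322]), 61, np.float64(0.002141083651254088))
t 8.72 p [0.4673 0.033  0.1612] F [-0.8 -0.5 -2. ] w 0.742 q [-0.51  0.23  0.36  2.12 -0.11  0.8   1.07]
[ 0.13 -0.2  -0.08] [-0.     0.    -0.003]
[ 0.14 -0.2   7.62] [-0.     0.    -0.003]h.py:16: RuntimeWarning: Mean of empty slice.
  s=least_squares(f,[*Q.mean(0),.031],loss="soft_l1",f_scale=.002); return s.x,len(Q),np.abs(s.fun).mean()
  ret = um.true_divide(
```

View pics/g3.png

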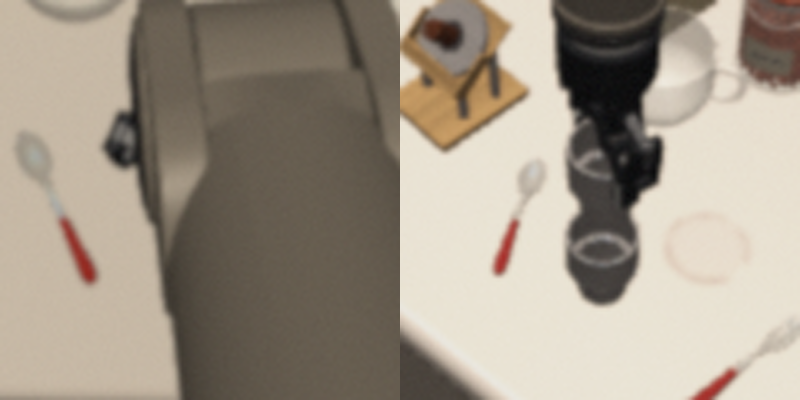

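The scene view shows the held beaker (crop (600,160)) directly above beaker 1 (600,250). I'll lower it.

```bash
python3 -m creep '[[[0.1,-0.2,0.5,0,0,0,0.3],[0.1,-0.2,2,0,0,0,0.3],[0.1,-0.2,3.2,0,0,0,0.3],[0.1,-0.2,4.2,0,0,0,0.3],[0.1,-0.2,5.2,0,0,0,0.3],[0.1,-0.2,6.2,0,0,0,0.3],[0.1,-0.2,6.9,0,0,0,0.3],[0.1,-0.2,7.3,0,0,0,0.3],[0.1,-0.2,7.3,0,0,0,0.3]]]'
```

```text
t: 9.85
eef_pos: [0.4659, 0.0359, 0.0881]
tool_rot: [-0.0, 0.835, 0.55, -0.0]
contact_force: [0.3, 0.1, -1.5]
gripper_width: 0.748
```

```bash
python3 -m creep '[[[0,0,0.15,0,0,0,0.3],[0,0,0.3,0,0,0,0.3],[0,0,0.4,0,0,0,0.3],[0,0,0.4,0,0,0,0.3]]]'
python3 - <<'E'
from h import *
c="scene"; im,d=bot.read_camera(c); W=cloud(c,d).reshape(-1,3)
u,v=proj(c,[.4667,.035,.08])[0].astype(int)
cv2.imwrite("pics/g4.png",cv2.resize(im[v-60:v+60,u-60:u+60],(480,480),interpolation=2))
print(bot.get_obs()["contact_force"],bot.get_obs()["eef_pos"])
E
```

```text
t: 10.35
eef_pos: [0.4665, 0.036, 0.085]
tool_rot: [-0.0, 0.835, 0.55, 0.0]
contact_force: [-1.8, -0.5, 7.3]
gripper_width: 0.744
[-1.25227209  0.46469395  6.99995964] [0.46645733 0.03603956 0.08501104]
```

View pics/g4.png

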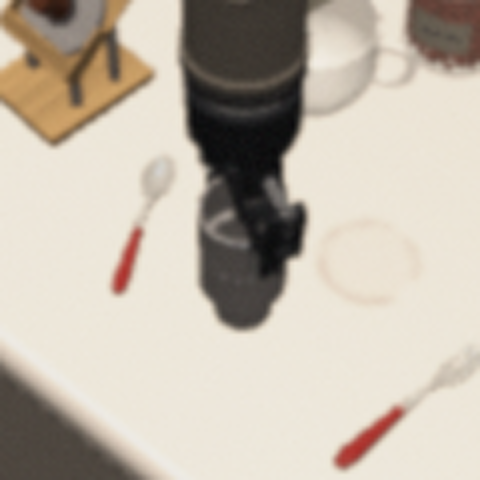

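The beaker is seated: 7 N of contact at z = 0.085, as predicted. I'll release and raise.

```bash
python3 -m creep '[[[0,0,0,0,0,0,1],[0,0,0,0,0,0,1],[0,0,0,0,0,0,1],[0,0,0,0,0,0,1],[0,0,-0.5,0,0,0,1],[0,0,-2,0,0,0,1],[0,0,-5,0,0,0,1],[0,0,-9,0,0,0,1],[0,0,-13,0,0,0,1],[0,0,-15,0,0,0,1]]]'
python3 - <<'E'
from h import *
c="scene"; im,d=bot.read_camera(c); W=cloud(c,d).reshape(-1,3)
u,v=proj(c,[.4667,.035,.08])[0].astype(int)
cv2.imwrite("pics/g5.png",cv2.resize(im[v-60:v+60,u-60:u+60],(480,480),interpolation=2))
P=W[np.hypot(W[:,0]-.4667,W[:,1]-.0349)<.045]; print(rimfit(P,.123),"maxz",np.sort(P[P[:,2]<.16][:,2])[-20:].mean())
psi=np.radians(-6.5); xr=np.array([np.cos(psi),np.sin(psi),0]); yr=np.array([-np.sin(psi),np.cos(psi),0]); zz=np.array([0,0,1.])
o=np.array([.5395,.2825,0])-.055*xr; rest=o+.06*xr+.085*zz
a=np.radians(40); n=-np.sin(a)*xr+np.cos(a)*zz; s=np.cos(a)*xr+np.sin(a)*zz
print("rest",rest,"n",n,"slope",s)
T=Ro.from_matrix(np.c_[yr,np.cross(-n,yr),-n]); np.savez("lid.npz",rest=rest,n=n,s=s,T=T.as_matrix())
# overlay model on initial pictures
out=[]
for c in ("top","scene"):
    im=cv2.imread(f"pics/{c}0.png"); th=np.linspace(0,6.283,60)
    ring=lambda h,r: rest+h*n+r*(np.cos(th)[:,None]*s+np.sin(th)[:,None]*yr)
    u,v=proj(c,rest)[0].astype(int); im=cv2.resize(im[v-40:v+40,u-40:u+40],(400,400),interpolation=2)
    for h,r,col in((.008,.038,(0,255,0)),(.041,.011,(255,255,0)),(.008,.011,(0,255,255))):
        q=(proj(c,ring(h,r))-[u-40,v-40]+.5)*5-.5; cv2.polylines(im,[q.astype(np.int32)],True,col,1)
    out.append(im)
cv2.imwrite("pics/ov.png",np.hstack(out))
delta([])
E
```

```text
t: 11.65
eef_pos: [0.467, 0.0359, 0.2376]
tool_rot: [0.001, 0.835, 0.55, 0.002]
contact_force: [0.3, 0.4, 0.2]
gripper_width: 1.001
(array([0.46564394, 0.03432297, 0.03001059]), 94, np.float64(0.0012170982538370297)) maxz 0.12400464834425036
rest [0.54446786 0.28193398 0.085     ] n [-0.63865568  0.07276562  0.76604444] slope [ 0.7611202  -0.08671869  0.64278761]
t 11.7 p [0.468  0.036  0.2392] F [0.2 0.3 1.8] w 0.999 q [-0.55  0.12  0.38  2.04 -0.05  0.98  1.02]
```

View pics/g5.png

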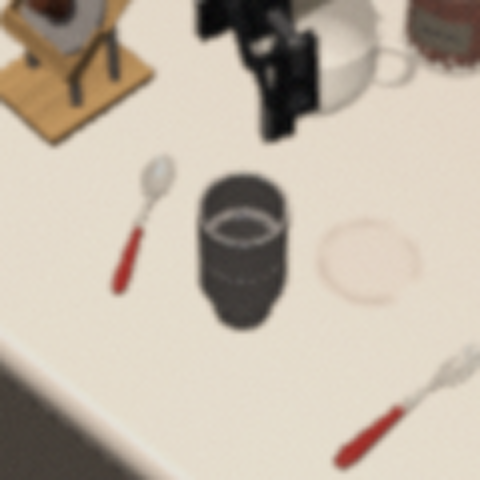

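View pics/ov.png

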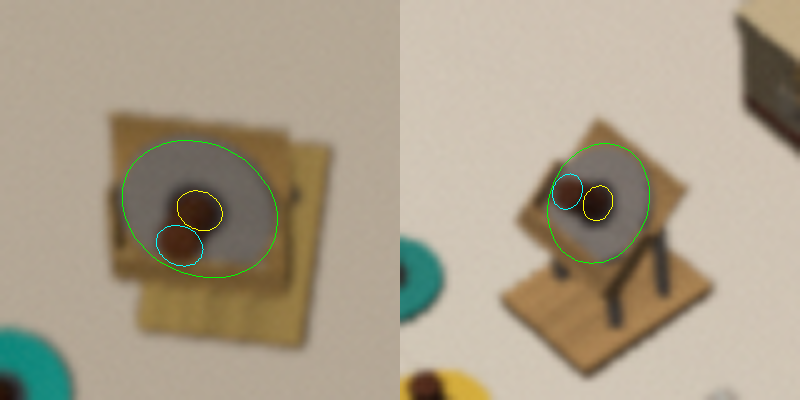

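The beakers are nested (rim z 0.124, axis ≈ (0.466, 0.035)). The lid model overlays both pictures well: the disc and knob outlines coincide. Next I'll approach the knob along its axis.

Run:
```python
from h import *
L=np.load("lid.npz"); T=Ro.from_matrix(L["T"]); r,n=L["rest"],L["n"]
delta([((.45,.2,.26),None),(r+.11*n,T),(r+.012*n,T)])
print(r+.11*n)
```

```text
t 11.7 p [0.468  0.036  0.2392] F [0.2 0.3 1.8] w 0.999 q [-0.55  0.12  0.38  2.04 -0.05  0.98  1.02]
[14.36 -8.12 -2.05] [0. 0. 0.]
[23.53 -9.5   7.06] [-0.687  0.098 -0.282]
[25.32 -3.51 14.6 ] [-0.687  0.098 -0.282]
[0.47421573 0.2899382  0.16926489]
```

```bash
python3 -m creep '[[[1.5,-1,-0.5,0,0,0,0.6],[4.5,-3,-1,0,0,0,0.6],[8,-5,-1.5,-0.07,0.01,-0.03,0.6],[11,-6.5,-2,-0.17,0.02,-0.07,0.6],[14,-8,-2,-0.29,0.04,-0.12,0.6],[16.5,-8.5,-0.5,-0.41,0.06,-0.17,0.6],[19,-9,1.5,-0.53,0.075,-0.22,0.6],[21.5,-9.3,4,-0.63,0.09,-0.26,0.6],[23.5,-9.5,6.5,-0.687,0.098,-0.282,0.6],[23.5,-9.5,7,-0.687,0.098,-0.282,0.6]]]' 
python3 -m creep '[[[0,0,0,0,0,0,0.6],[0,0,0,0,0,0,0.6]]]'
python3 - <<'E'
from h import *
L=np.load("lid.npz"); T=Ro.from_matrix(L["T"]); r,n=L["rest"],L["n"]
delta([(r+.11*n,T),(r+.05*n,T),(r+.012*n,T)])
out=[]
for c in ("top","scene"):
    im,d=bot.read_camera(c); u,v=proj(c,r)[0].astype(int)
    out.append(cv2.resize(im[v-50:v+50,u-50:u+50],(400,400),interpolation=2))
cv2.imwrite("pics/k1.png",np.hstack(out))
E
```

```text
t: 12.95
eef_pos: [0.4702, 0.2903, 0.1626]
tool_rot: [0.254, 0.7, 0.629, 0.223]
contact_force: [-0.3, 0.4, -0.1]
gripper_width: 0.6
t: 13.2
eef_pos: [0.4724, 0.2886, 0.1657]
tool_rot: [0.254, 0.702, 0.626, 0.225]
contact_force: [0.2, 0.0, -0.5]
gripper_width: 0.603
t 13.2 p [0.4724 0.2886 0.1657] F [ 0.2  0.  -0.5] w 0.603 q [-1.1   0.27  0.1   2.29  1.22  0.64 -0.6 ]
[ 0.16  0.35 -0.17] [-0.006  0.003 -0.001]
[0.17 0.39 5.83] [-0.006  0.003 -0.001]
[0.18 0.41 9.63] [-0.006  0.003 -0.001]
```

View pics/k1.png

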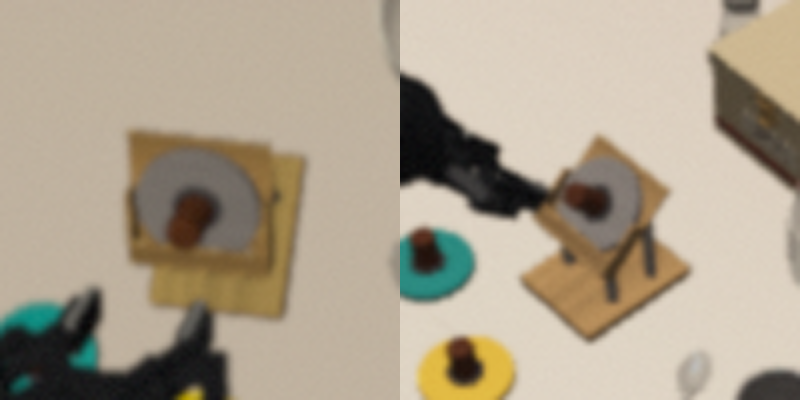

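The fingers (top crop (85,310) and (200,320)) straddle the line of the knob axis. I'll advance partway and look.

```bash
python3 -m creep '[[[0.1,0.3,0.5,0,0,0,0.6],[0.2,0.4,1.5,0,0,0,0.6],[0.2,0.4,3,0,0,0,0.6],[0.2,0.4,4.5,0,0,0,0.6],[0.2,0.4,5.5,0,0,0,0.6],[0.2,0.4,5.5,0,0,0,0.6],[0.2,0.4,5.5,0,0,0,0.6]]]'
python3 - <<'E'
from h import *
L=np.load("lid.npz"); T=Ro.from_matrix(L["T"]); r,n=L["rest"],L["n"]
delta([(r+.05*n,T),(r+.012*n,T)])
out=[]
for c in ("top","scene"):
    im,d=bot.read_camera(c); u,v=proj(c,r)[0].astype(int)
    out.append(cv2.resize(im[v-35:v+35,u-35:u+35],(400,400),interpolation=2))
cv2.imwrite("pics/k2.png",np.hstack(out))
E
```

```text
t: 14.18
eef_pos: [0.5096, 0.2871, 0.1246]
tool_rot: [0.254, 0.701, 0.627, 0.225]
contact_force: [1.0, 0.7, 0.2]
gripper_width: 0.602
t 14.18 p [0.5096 0.2871 0.1246] F [1.  0.7 0.2] w 0.602 q [-1.06  0.38  0.14  2.26  1.38  0.55 -0.72]
[-0.11  0.16  0.3 ] [-0.007  0.002  0.002]
[-0.11  0.18  4.1 ] [-0.007  0.002  0.002]
```

View pics/k2.png

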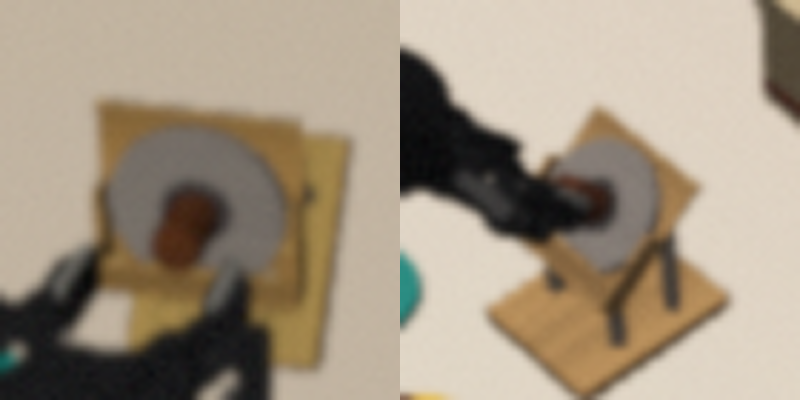

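Run:
```python
from h import *
L=np.load("lid.npz"); T=Ro.from_matrix(L["T"]); r,n=L["rest"],L["n"]
o=bot.get_obs(); w,x,y,z=o["tool_rot"]; R=Ro.from_quat([x,y,z,w]).as_matrix(); p=o["eef_pos"]
out=[]
for c in ("top","scene"):
    im,d=bot.read_camera(c); u,v=proj(c,r)[0].astype(int)
    im=cv2.resize(im[v-25:v+35,u-35:u+25],(600,600),interpolation=2)
    def pt(q): return tuple(((proj(c,q)[0]-[u-35,v-25]+.5)*10-.5).astype(int))
    cv2.line(im,pt(r+.008*n),pt(r+.1*n),(0,255,0),1)
    b=p-R[:,2]*.007
    cv2.line(im,pt(p),pt(p-.05*R[:,2]),(255,0,255),1)
    for s in(-1,1): cv2.circle(im,pt(b+s*.0255*R[:,0]),4,(0,255,255),1)
    out.append(im[:, :])
cv2.imwrite("pics/k3.png",cv2.resize(np.hstack(out),(800,400)))
cv2.imwrite("pics/k3t.png",out[0])
```

```text
(no output)
```

View pics/k3t.png

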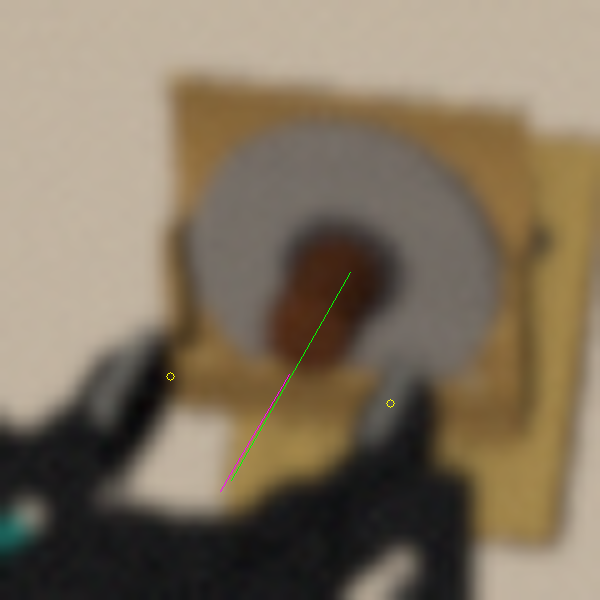

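The knob axis (green) and the tool axis (magenta) coincide within about 2 mm. I'll advance to the grasp depth and close.

```bash
python3 -m creep '[[[-0.1,0.1,0.5,0,0,0,0.6],[-0.1,0.2,1.5,0,0,0,0.6],[-0.1,0.2,2.5,0,0,0,0.6],[-0.1,0.2,3.5,0,0,0,0.6],[-0.1,0.2,4,0,0,0,0.6],[-0.1,0.2,4,0,0,0,0.6]]]'
python3 - <<'E'
from h import *
L=np.load("lid.npz"); T=Ro.from_matrix(L["T"]); r,n=L["rest"],L["n"]
delta([(r+.012*n,T)])
E
```

```text
t: 15.12
eef_pos: [0.5365, 0.2825, 0.0944]
tool_rot: [0.254, 0.701, 0.627, 0.224]
contact_force: [0.3, 0.3, -0.2]
gripper_width: 0.601
t 15.12 p [0.5365 0.2825 0.0944] F [ 0.3  0.3 -0.2] w 0.601 q [-1.02  0.47  0.16  2.24  1.51  0.5  -0.83]
[0.04 0.01 0.04] [-0.007  0.003  0.003]
```

```bash
python3 -m creep '[[[0,0,0,0,0,0,0],[0,0,0,0,0,0,0],[0,0,0,0,0,0,0],[0,0,0,0,0,0,0],[0,0,0,0,0,0,0],[0,0,0,0,0,0,0]]]' 50
python3 - <<'E'
from h import *
L=np.load("lid.npz"); T=Ro.from_matrix(L["T"]); r,n,s=L["rest"],L["n"],L["s"]
delta([(r+.012*n,T),(r+.012*n+.03*s,T)])
E
```

```text
t: 15.88
eef_pos: [0.5364, 0.2831, 0.0953]
tool_rot: [0.254, 0.701, 0.627, 0.225]
contact_force: [-3.5, -0.5, 6.3]
gripper_width: 0.239
t 15.88 p [0.5364 0.2831 0.0953] F [-3.5 -0.5  6.3] w 0.239 q [-1.02  0.47  0.16  2.24  1.51  0.5  -0.83]
[-0.02 -0.03  0.11] [-0.006  0.002  0.002]
[-0.03  2.97  0.09] [-0.006  0.002  0.002]
```

```bash
python3 -m creep '[[[0,0.1,-0.1,0,0,0,0],[0,0.6,-0.1,0,0,0,0],[0,1.2,-0.15,0,0,0,0],[0,1.8,-0.15,0,0,0,0],[0,2.4,-0.2,0,0,0,0],[0,2.8,-0.2,0,0,0,0],[0,2.8,-0.2,0,0,0,0]]]'
python3 - <<'E'
from h import *
L=np.load("lid.npz"); T=Ro.from_matrix(L["T"]); r,n,s=L["rest"],L["n"],L["s"]
delta([(r+.012*n+.03*s,T)])
out=[]
for c in ("top","scene"):
    im,d=bot.read_camera(c); u,v=proj(c,r)[0].astype(int)
    out.append(cv2.resize(im[v-35:v+35,u-35:u+35],(400,400),interpolation=2))
cv2.imwrite("pics/k4.png",np.hstack(out))
E
```

```text
t: 16.75
eef_pos: [0.5569, 0.2804, 0.1146]
tool_rot: [0.254, 0.702, 0.627, 0.225]
contact_force: [0.1, -0.5, -1.9]
gripper_width: 0.241
t 16.75 p [0.5569 0.2804 0.1146] F [ 0.1 -0.5 -1.9] w 0.241 q [-1.    0.44  0.18  2.21  1.43  0.48 -0.7 ]
[0.01 0.14 0.27] [-0.006  0.002  0.002]
```

View pics/k4.png

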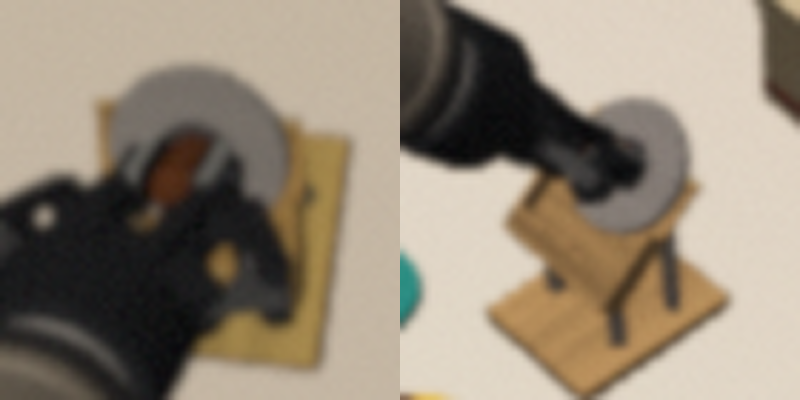

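The lid has moved 28 mm up the slope and clears the lip. Now I'll lift it off, mostly along the board normal and upward.

```bash
python3 -m creep '[[[0,0.1,-0.5,0,0,0,0],[0,0.4,-1.5,0,0,0,0],[0,1,-3,0,0,0,0],[0,2,-4.5,0,0,0,0],[0,3.5,-6,0,0,0,0],[0,5,-8,0,0,0,0],[0,6,-9.5,0,0,0,0],[0,6.5,-10,0,0,0,0],[0,6.5,-10,0,0,0,0]]]'
python3 - <<'E'
from h import *
L=np.load("lid.npz"); T=L["T"]; yaw=np.arctan2(T[1,0],T[0,0])
for yy in (yaw,yaw+.4,yaw-.4):
    delta([((.466,.0345,.23),down(yy)),((.466,.0345,.185),down(yy))])
out=[]
for c in ("top","scene"):
    im,d=bot.read_camera(c); u,v=proj(c,L["rest"]+[0,0,.08])[0].astype(int)
    out.append(cv2.resize(im[v-50:v+50,u-50:u+50],(400,400),interpolation=2))
cv2.imwrite("pics/k5.png",np.hstack(out))
E
```

```text
t: 17.98
eef_pos: [0.5429, 0.2825, 0.233]
tool_rot: [0.254, 0.702, 0.627, 0.225]
contact_force: [-0.1, -0.2, -0.8]
gripper_width: 0.24
t 17.98 p [0.5429 0.2825 0.233 ] F [-0.1 -0.2 -0.8] w 0.24 q [-0.99  0.21  0.12  2.14  1.03  0.64 -0.22]
[-25.51  -3.96  -2.8 ] [0.692 0.003 0.001]
[-25.49  -6.84   0.66] [0.692 0.003 0.001]
t 17.98 p [0.5429 0.2825 0.233 ] F [-0.1 -0.2 -0.8] w 0.24 q [-0.99  0.21  0.12  2.14  1.03  0.64 -0.22]
[-25.51  -3.96  -2.8 ] [ 0.682  0.141 -0.383]
[-25.49  -6.84   0.66] [ 0.682  0.141 -0.383]
t 17.98 p [0.5429 0.2825 0.233 ] F [-0.1 -0.2 -0.8] w 0.24 q [-0.99  0.21  0.12  2.14  1.03  0.64 -0.22]
[-25.51  -3.96  -2.8 ] [ 0.683 -0.136  0.385]
[-25.49  -6.84   0.66] [ 0.683 -0.136  0.385]
```

View pics/k5.png

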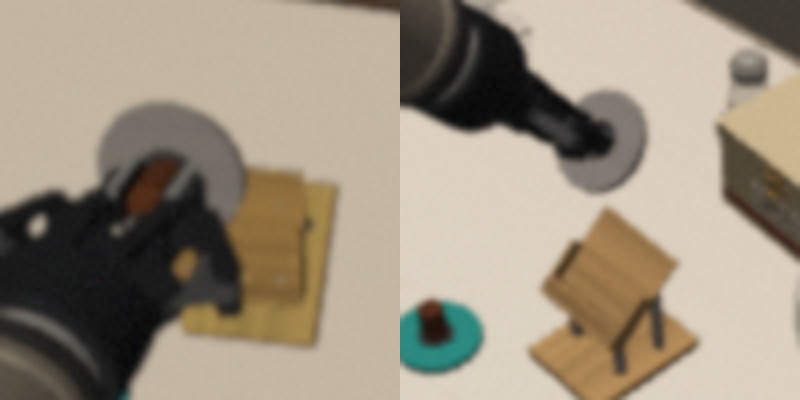

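The lid is free of the stand. Next I'll level it while carrying it over the stack at a safe height.

```bash
python3 -m creep '[[[-1,-0.2,-0.3,0.04,0,0,0],[-3.5,-0.5,-0.6,0.1,0,0,0],[-6.5,-1,-0.9,0.19,0,0,0],[-9.5,-1.5,-1.2,0.28,0,0,0],[-12.5,-2,-1.5,0.37,0,0,0],[-15.5,-2.5,-1.8,0.46,0,0,0],[-18.5,-3,-2.1,0.55,0,0,0],[-21.5,-3.4,-2.4,0.63,0,0,0],[-24,-3.8,-2.7,0.692,0.003,0,0],[-25.5,-4,-2.8,0.692,0.003,0,0]]]'; python3 -m creep '[[[0,0,0,0,0,0,0],[0,0,0,0,0,0,0]]]'
python3 - <<'E'
from h import *
np.set_printoptions(precision=4,suppress=True)
L=np.load("lid.npz"); T=L["T"]; yaw=np.arctan2(T[1,0],T[0,0])
delta([((.466,.0345,.23),down(yaw)),((.466,.0345,.188),down(yaw))])
out=[]
for c in ("top","scene"):
    im,d=bot.read_camera(c); u,v=proj(c,[.466,.035,.17])[0].astype(int)
    out.append(cv2.resize(im[v-60:v+60,u-60:u+60],(400,400),interpolation=2))
    W=cloud(c,d).reshape(-1,3); P=W[(np.hypot(W[:,0]-.466,W[:,1]-.035)<.06)&(W[:,2]>.2)&(W[:,2]<.245)]
    print(c,len(P),np.histogram(P[:,2],bins=np.arange(.2,.246,.005)))
cv2.imwrite("pics/k6.png",np.hstack(out))
E
```

```text
t: 19.32
eef_pos: [0.4659, 0.0328, 0.2289]
tool_rot: [0.0, 0.746, 0.665, -0.001]
contact_force: [0.1, -0.6, -1.8]
gripper_width: 0.237
t: 19.58
eef_pos: [0.4656, 0.0358, 0.2295]
tool_rot: [0.0, 0.745, 0.667, -0.0]
contact_force: [-0.1, -0.4, 0.1]
gripper_width: 0.242
t 19.57 p [0.4656 0.0358 0.2295] F [-0.1 -0.4  0.1] w 0.242 q [-0.41  0.13  0.22  2.05 -0.03  0.97  1.29]
[-0.12  0.06 -0.05] [-0.     0.     0.003]
[-0.12  0.06  4.15] [-0.     0.     0.003]
top 0 (array([0, 0, 0, 0, 0, 0, 0, 0, 0]), array([0.2  , 0.205, 0.21 , 0.215, 0.22 , 0.225, 0.23 , 0.235, 0.24 ,
       0.245]))
scene 427 (array([  0,   0,   0,  22, 261,  97,   9,  19,  19]), array([0.2  , 0.205, 0.21 , 0.215, 0.22 , 0.225, 0.23 , 0.235, 0.24 ,
       0.245]))
```

View pics/k6.png

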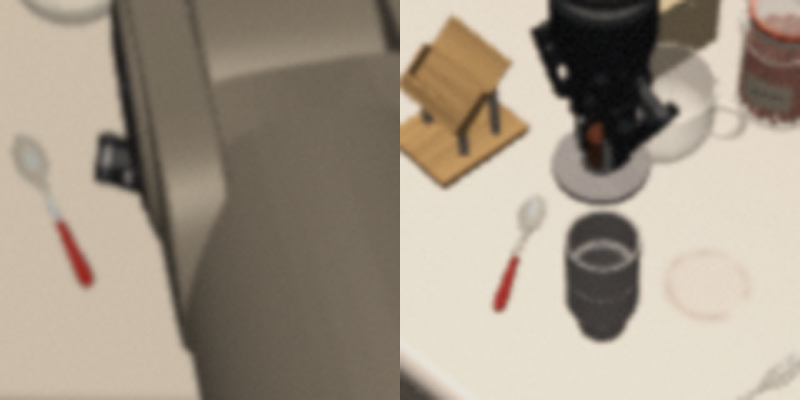

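```bash
python3 -m creep '[[[0,0,0.5,0,0,0,0],[-0.1,0,1.4,0,0,0,0],[-0.1,0.1,2.3,0,0,0,0],[-0.1,0.1,3.2,0,0,0,0],[-0.1,0.1,3.9,0,0,0,0],[-0.1,0.1,4.1,0,0,0,0],[-0.1,0.1,4.1,0,0,0,0],[-0.1,0.1,4.1,0,0,0,0],[-0.1,0.1,4.1,0,0,0,0],[-0.1,0.1,4.1,0,0,0,0]]]'
python3 - <<'E'
from h import *
np.set_printoptions(precision=4,suppress=True)
delta([])
out=[]
c="scene"
im,d=bot.read_camera(c); u,v=proj(c,[.466,.035,.15])[0].astype(int)
cv2.imwrite("pics/k7.png",cv2.resize(im[v-70:v+70,u-70:u+70],(560,560),interpolation=2))
W=cloud(c,d).reshape(-1,3)
P=W[(np.hypot(W[:,0]-.466,W[:,1]-.035)<.045)&(W[:,2]>.178)&(W[:,2]<.188)]
A=np.c_[P[:,:2]-[.466,.035],np.ones(len(P))]; s=least_squares(lambda k:A@k-P[:,2],[0,0,.183],loss="soft_l1",f_scale=.001).x
print("disc top",s,"tilt",np.hypot(*s[:2]),len(P),"xy range",P.min(0),P.max(0))
Q=W[np.hypot(W[:,0]-.466,W[:,1]-.035)<.045]; print("rim",rimfit(Q,.123))
for l,k in (("spoon",(.48,.147)),("fork",(.46,-.1085)),("mug",(.68,.131)),("coupe",(.682,-.1215))):
    r=[np.median(W[(m["mask"]&(d>0)).ravel()],0) for m in bot.silhouettes(c,l)[:2]]; print(l,r)
E
```

```text
t: 20.92
eef_pos: [0.4668, 0.0335, 0.1889]
tool_rot: [0.0, 0.746, 0.666, -0.0]
contact_force: [0.1, -0.3, -1.3]
gripper_width: 0.239
t 20.93 p [0.4668 0.0335 0.1889] F [ 0.1 -0.3 -1.3] w 0.239 q [-0.4   0.19  0.22  2.09 -0.05  0.87  1.31]
disc top [0.0204 0.0089 0.1836] tilt 0.02226147300546402 341 xy range [ 0.4269 -0.0045  0.1781] [0.4974 0.0703 0.1876]
rim (array([0.4661, 0.0348, 0.0304]), 54, np.float64(0.0010634656175018934))
spoon [array([0.468 , 0.1407, 0.0046])]
fork [array([ 0.4683, -0.1096,  0.0064])]
mug []
coupe [array([ 0.6827, -0.1217,  0.0767])]
```

View pics/k7.png

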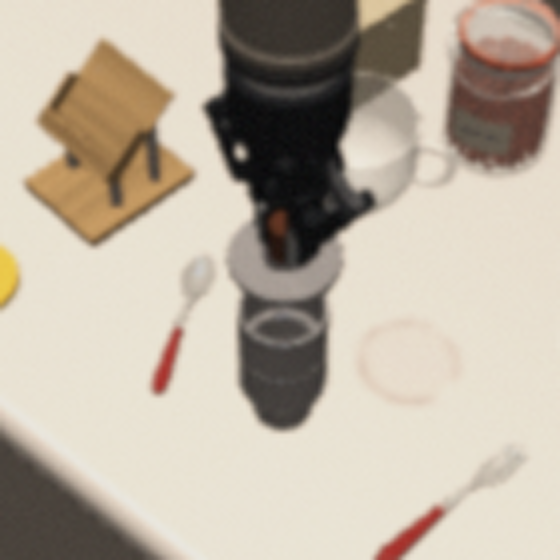

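The lid is level and centred over the stack at (285,260), with a visible gap above the rim at (285,325). The network missed the mug and its spoon median drifted, so I'll compare those regions directly with the first picture before handing in.

Run:
```python
from h import *
im,d=bot.read_camera("scene"); a=cv2.imread("pics/scene0.png")
for n,(x0,x1,y0,y1) in dict(spoon=(222,244,194,232),fork=(278,320,240,275),coupe=(325,366,180,230),mugR=(282,302,158,186)).items():
    A=a[y0:y1,x0:x1].astype(float).mean(2); B=im[y0:y1,x0:x1].astype(float).mean(2)
    print(n,np.round(cv2.phaseCorrelate(A-A.mean(),B-B.mean()),2) if False else [np.round(v,2) for v in cv2.phaseCorrelate(A-A.mean(),B-B.mean())],"mean abs diff",round(np.abs(A-B).mean(),1))
o=bot.get_obs();print(o["t"],o["eef_pos"],np.abs(o["joint_vel"]).max())
```

```text
spoon [array([ 0.01, -0.11]), np.float64(0.93)] mean abs diff 26.0
fork [array([0.26, 0.49]), np.float64(0.5)] mean abs diff 33.8
coupe [array([0.52, 0.01]), np.float64(0.99)] mean abs diff 23.4
mugR [array([-0.06, -0.01]), np.float64(0.97)] mean abs diff 26.1
21.225 [0.46670374 0.03348279 0.18874433] 0.0020825832381684817
```

```bash
python3 -c "
from station import bot
print(bot.hand_in())"
```

```text
the job is handed in; nothing more can be done
None
```

I nested the far beaker (near x 0.46, y −0.20) upright in the one near x 0.47, y 0.035 and released it. I then took the steel lid by its knob, drew it 28 mm up the slope and lifted it clear. I levelled it over the stack and handed in at about 21 s; `hand_in` reports no verdict.

**Last checks:**
- **Stack:** rim at about 0.123–0.124 m, so fully seated, with its axis at (0.466, 0.035). It stands upright in the last picture.
- **Lid:** gripped at about 20 mm opening and about 0.02 rad off level. It is centred within about 4 mm of the stack, with its underside about 52 mm above the rim. The arm was practically still.
- **Bystanders:** the spoon, fork, mug and stemmed glass each moved less than 0.6 pixel between the first and last pictures.

**Checks that failed or disagreed:**
- The network missed the mug in the last picture. Its spoon median had also moved about 12 mm, but the direct image comparison showed no movement.
- The fork's image match was weaker than the others (0.5).
- The top camera could not see the stack or the lid at the end because the arm was in the way, so those checks rest on the scene camera alone.
- The plane fitted to the stand's slope came out at 33–35° instead of 40°. I used the stated 40°, and that model overlaid well on both pictures.

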